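# Open a sauce dispenser whose cap may be left- or right-handed

### The job

Open the sauce dispenser for refilling. Lift the steel dust cover off by the ring on its top and set it down gently, upright, on the worktop beside the dispenser. Then twist the filler cap loose - some of these caps open clockwise and some anticlockwise, so try one way and then the other - lift it off its neck and finish with the cap still held in the gripper, upright and about 10 cm above the neck; leave the canister, the bowl and the peeler where they are.

Things in the scene. Friction and masses are not known exactly. Their poses are not given: they have to be found in the camera images.
- dispenser: Countertop sauce dispenser, a steel tub 158 x 138 mm (x, y) and 75 mm high, fixed to the worktop, short spout on its -x side reaching 100 mm from the centre. Origin: centre of its underside, on the worktop. z up; the filler neck (36 mm core, 48 mm over its collar) stands on the middle of the flat deck, on the z axis.
- neck_top (a point): Centre of the filler neck's top face, 97 mm above the worktop, under the cap at the start. One way (hidden, differs between dispensers) the cap stops dead within about 5 degrees; the other way it turns easily, can be lifted straight off when turned 50 to 70 degrees from its start, and stops at about 73. It does not rise while turning.
- cover: Loose steel dust cover, about 0.18 kg: a bell 88 mm across, 72 mm high, open below (82 mm inside), with an upright half-round ring on its flat top: strap 10 mm thick along the cover's y, 50 mm wide along its x, top 107 mm above the mouth. Origin: centre of its open mouth, z up. At the start it stands on the dispenser's deck over the cap.
- cover_ring (a point): Middle of the top strap of the cover's ring, 102 mm above the cover's mouth, just above the open eye of the ring; the strap is 10 mm thick here, pinch it along the cover's y.
- cap: Loose black filler cap, about 0.07 kg: skirt 61 mm across over its ribs, 21 mm high, with a smooth round knob 36 mm across and 34 mm high on top; a white line on the knob's top runs towards the cap's +x. Origin: centre of the skirt's lower edge, z up. Seated, it is 81 mm above the worktop, its x along the dispenser's x. Two lugs inside the skirt (+x and -x) sit under the neck's collar.
- cap_knob (a point): On the cap's axis, half way up its round knob, 38 mm above the skirt's lower edge (119 mm above the worktop when seated). Gripped lightly (about 20 N), the knob slips in the fingers when the cap is at a stop.
- canister: Steel canister, 70 mm across, 120 mm high; bystander. Origin: centre of its underside.
- bowl: Dark blue bowl, 154 mm across, 53 mm high; bystander. Origin: centre of its underside.
- peeler: Small peeler, 170 mm long along its x, 25 mm wide, 18 mm high, lying on the worktop; bystander. Origin: centre of its underside.
Not all that is in view belongs to the job. What is shaped like the cover but orange or yellow is not meant.

How it is judged (in metres and radians):
On the way, in this order (a step that is already met when the one before it is completed fails the run):
1. the dust cover is set down upright on the worktop beside the dispenser while still held (not dropped) (height (world z) of cover below 0.012 m and angle between cover's own z axis and vertical below 0.15 rad and horizontal distance between cover and dispenser above 0.1 m and contact force between the fingers and cover above 0.3 N), for 0.1 s.
2. the cap, still seated on its neck, is turned at least 40 degrees from its start (angle between the x axis of cap and the x axis of dispenser, either way round above 0.7 rad and z of cap in the frame of dispenser below 0.09 m and horizontal distance between cap and neck_top below 0.006 m), for 0.1 s.
At the end, for the whole second after the job is handed in: Cover upright (within 9 degrees), at rest on the worktop, let go, centre over 10 cm from the dispenser's; cap held still by the fingers alone, within 20 degrees of upright, at least 6 cm above its seat; canister, bowl and peeler within 3 cm of their starts (height (world z) of cover below 0.012 m and angle between cover's own z axis and vertical below 0.15 rad and linear speed of cover below 0.02 m/s and horizontal distance between cover and dispenser above 0.1 m and contact force between each of the fingers, cap and cover below 0.1 N and z of cap in the frame of dispenser above 0.141 m and angle between cap's own z axis and vertical below 0.35 rad and contact force between the fingers and cap above 0.5 N and contact force between cap and dispenser below 0.1 N and linear speed of cap below 0.03 m/s and distance of each of canister, bowl, peeler from where it was at the start of the episode below 0.03 m); the arm keeps its last pose, push and grip.
It fails at once if a bystander (canister, bowl or peeler) is pushed more than 3 cm (distance of any of canister, bowl, peeler from where it was at the start of the episode above 0.03 m).
It also fails if it takes over 61 s, if anything falls off the work surface, if the arm or the gripper's body presses on something with over 40 N, if the wrist force passes 120 N, or if a joint passes its speed limit or range.

### The arm

A 7-joint arm with a two-finger parallel gripper is mounted at the origin on a cart in front of the work surface, level with it; the furniture and walls round the work are solid. World frame = base frame: x ahead of the robot, y to its left, z up, the work surface at z = 0. Lengths are in m, angles in degrees, forces in N, time in s.
With the tool pointing down it reaches from about 0.425 to 0.95 m from the base axis. Payload 4.7 kg.
Tool frame: the origin (TCP) lies between the finger pads; the fingertips stand 14 mm ahead of it and the grasp point (between the pads) lies 5 mm behind it; z points along the fingers, y is the direction in which the jaws open and shut (so a half turn about z gives the same grasp; the last joint's range is limited). The gripper opens to 85 mm and grips with 20 to 120 N. Pads are 22 mm wide; open, the fingers measure 114 mm over their backs; the gripper's body (76 mm by 85 mm) begins 54 mm behind the grasp point. The pads swing forward as they close: fully open they stand 13 mm farther back than shut.
Start: joints at [-77.859, 26.849, -2.785, 87.806, 1.381, 65.374, -4.715], TCP at [0.161, 0.656, 0.245] pointing down, gripper open.
Joint ranges: [-148.3, 148.3], [-19.14, 114.17], [-79.39, 73.82], [5.75, 140.21], [-59.74, 239.74], [12.07, 113.84], [-152.46, 152.46]. Speed limits (degrees/s): [147.25, 147.25, 180, 180, 180, 180, 180].

### API

Orientations are given as a 3x3 rotation matrix whose columns are the frame's x, y, z axes.
In Python, from rig import manip gives the robot as it stands.
- The arm moves only by the tool drive_tool, never from a script. Its argument "steps" is a list of rows, each a list of 2 entries, a list of its own where there are three numbers: the shift along the tool's x, y, z in cm, then the turn about the tool's z in degrees. In form: [[[tx, ty, tz], yaw], ...]. A call has 1 to 10 rows; each row is the pose to reach, as a shift and turn from the pose measured when the call began, along the tool's axes at that moment; what a row does not reach only later rows make up. A row lasts 1/10 s, in which the tool goes at most 50 mm and 8.59 degrees, less where a joint would pass 70% of its speed; a pose out of reach is approached as far as the arm can. A call with a gripper value outside its range is refused whole. "gripper" is the gripper's target within -1 to 1 (shut at 1, half-way at 0, fully open at -1), set as the call begins (left out, the last holds). The fingers move at their own pace and stop on an object; the grip force is fixed at half the most. Time passes only in rows, so rows that repeat a pose let the fingers close. It gives the time, the measured TCP pose, the force and the opening at its end, in the units of the state.
- manip.read_state(): the state, without advancing time (a new reading comes with each control period).
- manip.grab_frame(name): name is "side" or "top" or "wrist"; returns a dict with "pixels" (400x640x3 uint8, red, green, blue), "camera_matrix" (3x3 intrinsics, pixels), "dist" ([k1, k2, p1, p2, k3] as OpenCV has them; the pictures are not rectified), "pose" (4x4, takes a point from camera to world coordinates). Camera axes: x right, y down, z forward; pixel columns grow to the right and rows downward; lengths in m; the calibration is good to about 2 mm. A picture is of the moment at which its call begins. There is no depth.
- manip.close_job(): hands the job in, once; it reports no verdict.
The state is a dict: "clock": time; "qpos": joint angles; "qvel": joint speeds; "tau": joint torques, N m; "ee_pos": TCP position; "tcp_rot": TCP orientation; "wrist_force": force on the tool from outside, world axes, zero at the start; "moment": the same for the moment, N m; "opening": finger opening in m.
Only numpy, scipy, OpenCV 4.12 (cv2) and the standard library are available. Lean on these libraries where they do the work, as an engineer would, in place of code of your own. Each camera call takes 0.05 s, during which the arm holds its last target. There are 200 camera calls.

## Working session

There is one attempt and no reset: what is moved stays moved. The work goes in short steps, Python scripts to look and compute and a tool call to move; the robot and the scene stay as the last step left them, time stands still between calls to the robot, and variables do not carry over. Pictures are saved under pics/ and viewed, about 8 in all and at most 12, crops included, and the job is handed in when it is done.

Besides the shell and the picture viewer there is one more tool, called after "Call:" as name([rows], argument=value, ...), one row to a line, values as JSON. drive_tool: Moves the arm, as the interface text tells. Its arguments: {"type":"object","properties":{"steps":{"type":"array","items":{"type":"array"}},"gripper":{"type":"number"}},"required":["steps"]}

```bash
mkdir -p pics
cat > h.py <<'E'
from rig import manip
import numpy as np, cv2
def grab(n,f=None):
    d=manip.grab_frame(n)
    if f: cv2.imwrite('pics/'+f,d['pixels'][:,:,::-1])
    return d
def ray(d,u,v):
    p=cv2.undistortPoints(np.array([[[u,v]]],float),np.array(d['camera_matrix']),np.array(d['dist']))[0,0]
    T=np.array(d['pose']); r=T[:3,:3]@np.array([p[0],p[1],1]); return T[:3,3],r
def plane(d,u,v,z):
    o,r=ray(d,u,v); return o+r*(z-o[2])/r[2]
def proj(d,P):
    T=np.linalg.inv(np.array(d['pose'])); rv=cv2.Rodrigues(T[:3,:3])[0]
    return cv2.projectPoints(np.array(P,float).reshape(-1,1,3),rv,T[:3,3],np.array(d['camera_matrix']),np.array(d['dist']))[0][:,0]
E
python3 - <<'E'
from h import *
import pickle
a=grab('top','top0.png');b=grab('side','side0.png')
pickle.dump((a,b),open('f0.pkl','wb'))
s=manip.read_state();print({k:np.round(s[k],3) for k in s})
for d in(a,b):print(np.round(d['pose'],2))
E
```

```text
{'clock': np.float64(0.1), 'qpos': array([-77.858,  26.895,  -2.785,  87.866,   1.383,  65.372,  -4.716]), 'qvel': array([-0.012, -0.083, -0.026, -0.199, -0.011, -0.016, -0.003]), 'tau': array([ 1.0000e-03, -5.1151e+01, -4.7000e-02, -2.3839e+01,  1.1000e-02,
        4.0000e-03, -0.0000e+00]), 'ee_pos': array([0.161, 0.655, 0.244]), 'tcp_rot': array([[-0.971,  0.238, -0.   ],
       [ 0.238,  0.971, -0.002],
       [-0.   , -0.002, -1.   ]]), 'wrist_force': array([ 0.006, -0.011,  0.833]), 'moment': array([-0.002, -0.033,  0.017]), 'opening': np.float64(0.086)}
[[ 0.08 -0.97  0.22  0.34]
 [-1.   -0.08  0.03  0.03]
 [-0.01 -0.22 -0.98  1.23]
 [ 0.    0.    0.    1.  ]]
[[-0.86 -0.28  0.42  0.21]
 [-0.51  0.51 -0.7   0.71]
 [-0.01 -0.81 -0.58  0.67]
 [ 0.    0.    0.    1.  ]]
```

View pics/top0.png

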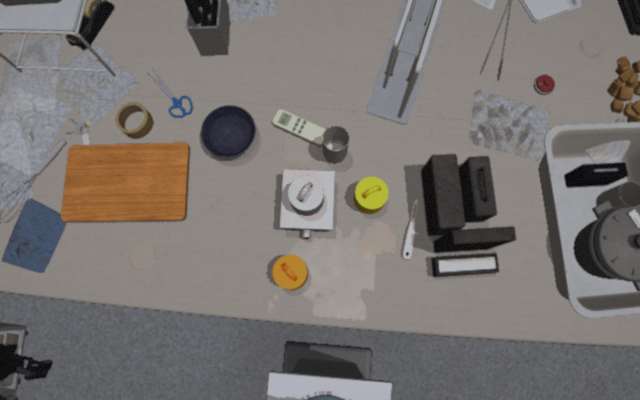

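View pics/side0.png

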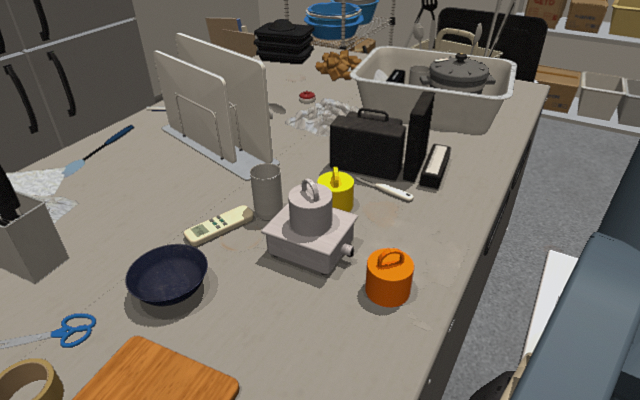

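The top view shows three cover-shaped things: steel at (305,195) on the dispenser, yellow at (371,195) and orange at (290,272). I choose the steel one, on the tub with its spout at (306,233). I'll check it in a close crop.

Run:
```python
from h import *
import pickle
a,b=pickle.load(open('f0.pkl','rb'))
A=cv2.resize(a['pixels'][160:250,265:355],(400,400),interpolation=2)
B=cv2.resize(b['pixels'][165:285,250:370],(400,400),interpolation=2)
cv2.imwrite('pics/crop0.png',np.hstack([A,B])[:,:,::-1])
for n,u,v,z in [('ring',305,191,.177),('yel',372,190,.1),('or',290,270,.1),('free',235,255,0),('board edge',188,200,0),('bowl',229,131,.05),('can',336,140,.12),('remote',285,120,0),('tableedge',235,310,0),('peel',409,240,0)]:
    print(n,np.round(plane(a,u,v,z),3))
```

```text
ring [0.593 0.1   0.177]
yel [ 0.628 -0.066  0.1  ]
or [0.409 0.123 0.1  ]
free [0.442 0.284 0.   ]
board edge [0.583 0.435 0.   ]
bowl [0.777 0.334 0.05 ]
can [0.748 0.036 0.12 ]
remote [0.842 0.189 0.   ]
tableedge [0.297 0.267 0.   ]
peel [ 0.523 -0.183  0.   ]
```

View pics/crop0.png

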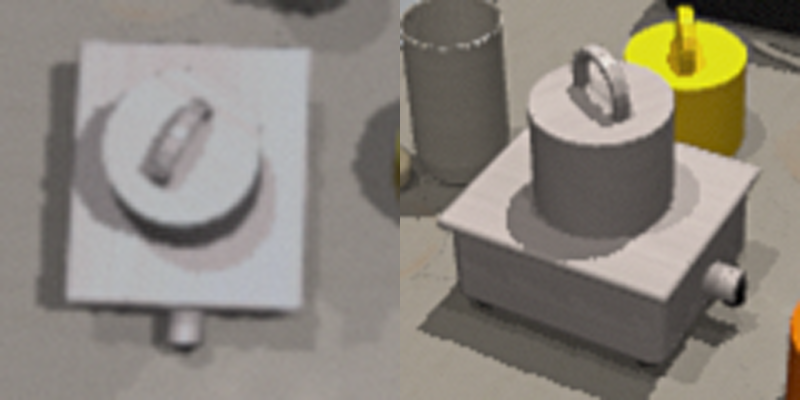

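The crop shows the plain steel cover with its ring on the dispenser deck. In the left panel the ring runs from (155,175) to (205,105) and the deck corners are at (82,42), (312,48), (302,307) and (67,300). The choice holds.

Run:
```python
from h import *
import pickle
a,b=pickle.load(open('f0.pkl','rb'))
f=lambda x,y:(265+x/4.444,160+y/4.444)
C=[plane(a,*f(*p),.075) for p in[(82,42),(312,48),(302,307),(67,300)]]
print(np.round(C,3),np.mean(C,0).round(4))
for i,j in((3,0),(2,1),(1,0),(2,3)):
    d=C[j]-C[i];print(np.linalg.norm(d).round(3),np.degrees(np.arctan2(d[1],d[0])).round(1))
o1,r1=ray(a,*f(182,135));o2,r2=ray(b,310,181.5)
t=np.linalg.lstsq(np.c_[r1,-r2],o2-o1,rcond=None)[0];print(o1+r1*t[0],o2+r2*t[1])
p,q=plane(a,*f(155,175),.165),plane(a,*f(203,105),.165);d=q-p
print('ring',p,q,np.degrees(np.arctan2(d[1],d[0])),np.linalg.norm(d))
s=manip.read_state();R=s['tcp_rot'];print('tooly',np.degrees(np.arctan2(R[1,1],R[0,1])))
for x in((.6,.1,.177+.12),):print('shift cm',(R.T@(np.array(x)-s['ee_pos'])*100).round(1))
```

```text
[[0.671 0.169 0.075]
 [0.679 0.032 0.075]
 [0.524 0.026 0.075]
 [0.516 0.161 0.075]] [0.5976 0.097  0.075 ]
0.155 2.7
0.155 2.3
0.137 93.2
0.136 93.1
[0.59414728 0.09754066 0.17931441] [0.596443   0.09849434 0.17993423]
ring [0.57429478 0.11092466 0.165     ] [0.61531198 0.08860663 0.165     ] -28.551229344744648 0.046695882280266617
tooly 76.2048632858981
shift cm [-55.9 -43.4  -5.2]
```

Call:
drive_tool([
  [[-5, -3.9, -2], 2],
  [[-10, -7.9, -4], 4],
  [[-14, -11.5, -4.5], 6],
  [[-18, -15, -4.5], 8],
  [[-22, -18, -4.5], 10],
  [[-26, -21, -4.5], 12],
  [[-30, -24, -4.5], 14.7],
  [[-34, -27, -4.5], 14.7],
  [[-38, -30, -4.5], 14.7],
  [[-42, -33, -4.5], 14.7],
], gripper=-1)

```text
clock: 1.1
ee_pos: [0.4655, 0.2635, 0.2898]
tcp_rot: [[-0.879, 0.477, -0.001], [0.477, 0.879, -0.002], [-0.0, -0.002, -1.0]]
wrist_force: [0.7, 0.1, 0.3]
opening: 0.0852
```

Call:
drive_tool([
  [[-4.5, -2, 0], 0],
  [[-9, -3.9, 0], 0],
  [[-13.5, -5.8, 0], 0],
  [[-17, -7.4, 0], 0],
  [[-19.3, -8.4, 0], 0],
  [[-19.3, -8.4, 0], 0],
  [[-19.3, -8.4, 0], 0],
])

```text
clock: 1.8
ee_pos: [0.5948, 0.0975, 0.2894]
tcp_rot: [[-0.879, 0.478, -0.002], [0.478, 0.879, -0.002], [0.001, -0.002, -1.0]]
wrist_force: [-0.3, 1.0, 0.4]
opening: 0.0852
```

Run:
```python
from h import *
a=grab('wrist','w1.png');s=manip.read_state();print(s['ee_pos'],s['qpos'].round(1));print(np.round(a['pose'],3))
import pickle;pickle.dump(a,open('w1.pkl','wb'))
```

```text
[0.59443939 0.0986636  0.28947294] [-28.   18.4  19.   95.8  -6.4  67.   54.1]
[[ 0.478  0.833  0.277  0.523]
 [ 0.878 -0.453 -0.154  0.135]
 [-0.002  0.317 -0.948  0.418]
 [ 0.     0.     0.     1.   ]]
```

View pics/w1.png

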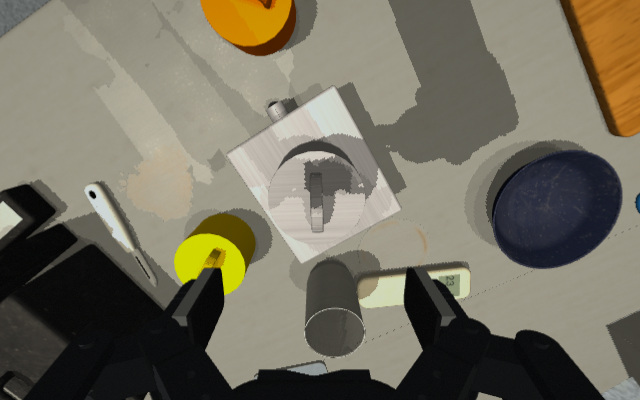

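The wrist view shows the ring strap running upright from (317,172) to (316,232), in line with the pinch direction. The canister is at (335,330), clear of the fingers.

Run:
```python
from h import *
import pickle
a=pickle.load(open('w1.pkl','rb'))
p,q=plane(a,317,174,.172),plane(a,316.5,231,.172)
m=(p+q)/2;print(p,q,m)
s=manip.read_state();print((s['tcp_rot'].T@(np.array([m[0],m[1],.172])-s['ee_pos'])*100).round(2))
b=pickle.load(open('f0.pkl','rb'))[1]
print('cover centre top disk',plane(a,317,195,.147))
```

```text
[0.5725594  0.11083716 0.172     ] [0.6153302  0.08725396 0.172     ] [0.5939448  0.09904556 0.172     ]
[ 0.05  0.03 11.75]
cover centre top disk [0.59434072 0.09929362 0.147     ]
```

Call:
drive_tool([
  [[0, 0, 4], 0],
  [[0, 0, 8], 0],
  [[0, 0, 10.5], 0],
  [[0, 0, 11.8], 0],
  [[0, 0, 11.8], 0],
  [[0, 0, 11.8], 0],
])

```text
clock: 2.45
ee_pos: [0.5948, 0.0994, 0.1726]
tcp_rot: [[-0.88, 0.475, -0.0], [0.475, 0.88, -0.0], [-0.0, -0.0, -1.0]]
wrist_force: [-0.4, -0.2, 0.7]
opening: 0.0851
```

Call:
drive_tool([
  [[0, 0, 0], 0],
  [[0, 0, 0], 0],
  [[0, 0, 0], 0],
  [[0, 0, 0], 0],
  [[0, 0, 0], 0],
  [[0, 0, 0], 0],
  [[0, 0, 0], 0],
  [[0, 0, 0], 0],
], gripper=1)

```text
clock: 3.25
ee_pos: [0.595, 0.0994, 0.1729]
tcp_rot: [[-0.88, 0.475, 0.0], [0.475, 0.88, -0.0], [-0.0, -0.0, -1.0]]
wrist_force: [-0.6, -0.2, 2.7]
opening: 0.0085
```

Call:
drive_tool([
  [[0, 0, -1], 0],
  [[0, 0, -3], 0],
  [[0, 0, -6], 0],
  [[0, 0, -9], 0],
  [[0, 0, -11], 0],
  [[0, 0, -12], 0],
  [[0, 0, -12], 0],
])

```text
clock: 3.95
ee_pos: [0.5954, 0.0994, 0.2941]
tcp_rot: [[-0.88, 0.475, 0.002], [0.475, 0.88, 0.0], [-0.002, 0.001, -1.0]]
wrist_force: [0.9, -0.3, -2.2]
opening: 0.0084
```

Run:
```python
from h import *
import pickle
a=grab('side','s2.png');t=grab('top');pickle.dump(t,open('t2.pkl','wb'))
cv2.imwrite('pics/c2.png',np.hstack([cv2.resize(a['pixels'][80:280,210:410],(400,400)),cv2.resize(t['pixels'][120:280,200:360],(400,400))])[:,:,::-1])
s=manip.read_state();print(s['ee_pos'],s['opening'],s['wrist_force'])
```

```text
[0.59419722 0.09935812 0.29171915] 0.008378680103479388 [-0.34008123  0.02087519 -3.12212667]
```

View pics/c2.png

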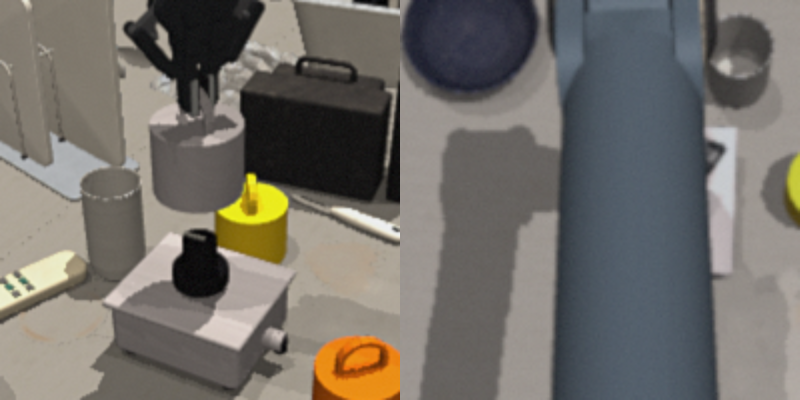

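The cover is lifted level in the gripper. The left panel shows the black cap seated at (200,265).

Call:
drive_tool([
  [[2, 1.3, 0], 0],
  [[5, 3.1, 0], 0],
  [[8, 5, 0], 0],
  [[11, 6.9, 1], 0],
  [[14, 8.8, 3], 0],
  [[16.5, 10.4, 6], 0],
  [[18.1, 11.4, 9], 0],
  [[18.1, 11.4, 12], 0],
  [[18.1, 11.4, 14], 0],
  [[18.1, 11.4, 16], 0],
])

```text
clock: 5.05
ee_pos: [0.4872, 0.2849, 0.1289]
tcp_rot: [[-0.88, 0.474, -0.005], [0.474, 0.88, -0.003], [0.003, -0.005, -1.0]]
wrist_force: [1.2, 1.3, -1.9]
opening: 0.0081
```

Call:
drive_tool([
  [[0, 0, 0.5], 0],
  [[0, 0, 0.9], 0],
  [[0, 0, 1.2], 0],
  [[0, 0, 1.2], 0],
])

```text
clock: 5.45
ee_pos: [0.4874, 0.285, 0.1172]
tcp_rot: [[-0.88, 0.474, -0.005], [0.474, 0.88, -0.003], [0.003, -0.005, -1.0]]
wrist_force: [-0.9, -0.5, -1.6]
opening: 0.0082
```

Call:
drive_tool([
  [[0, 0, 0.5], 0],
  [[0, 0, 1.0], 0],
  [[0, 0, 1.4], 0],
  [[0, 0, 1.6], 0],
  [[0, 0, 1.7], 0],
  [[0, 0, 1.8], 0],
  [[0, 0, 1.9], 0],
  [[0, 0, 2.0], 0],
  [[0, 0, 2.0], 0],
])

```text
clock: 6.35
ee_pos: [0.4873, 0.2852, 0.0979]
tcp_rot: [[-0.88, 0.474, -0.005], [0.474, 0.88, -0.002], [0.003, -0.004, -1.0]]
wrist_force: [-2.3, -0.7, 3.4]
opening: 0.0085
```

Call:
drive_tool([
  [[0, 0, 0.1], 0],
  [[0, 0, 0.1], 0],
  [[0, 0, 0.1], 0],
])

```text
clock: 6.65
ee_pos: [0.4873, 0.2853, 0.0979]
tcp_rot: [[-0.88, 0.474, -0.005], [0.474, 0.88, -0.002], [0.003, -0.004, -1.0]]
wrist_force: [-3.1, -1.9, 7.0]
opening: 0.0088
```

Run:
```python
from h import *
a=grab('side')
cv2.imwrite('pics/c3.png',cv2.resize(a['pixels'][130:370,210:450],(480,480))[:,:,::-1])
s=manip.read_state();print(s['ee_pos'],s['opening'],s['wrist_force'],s['clock'])
```

```text
[0.48732891 0.28522799 0.09786962] 0.008125465549063036 [-2.48233565 -0.86012493  6.9634423 ] 6.7
```

View pics/c3.png

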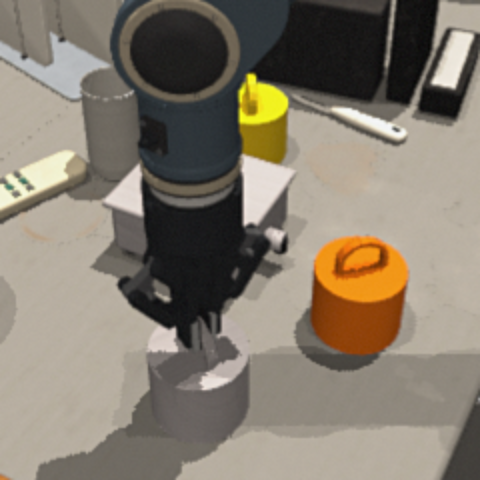

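The cover stands on the worktop with the contact force up, and it's still held. Next I release it and rise.

Call:
drive_tool([
  [[0, 0, 0], 0],
  [[0, 0, 0], 0],
  [[0, 0, 0], 0],
  [[0, 0, 0], 0],
  [[0, 0, 0], 0],
  [[0, 0, 0], 0],
], gripper=-1)

```text
clock: 7.3
ee_pos: [0.4873, 0.2852, 0.0978]
tcp_rot: [[-0.88, 0.474, -0.005], [0.474, 0.88, -0.002], [0.003, -0.004, -1.0]]
wrist_force: [-0.5, -0.3, 0.7]
opening: 0.085
```

Call:
drive_tool([
  [[0, 0, -1], 0],
  [[0, 0, -3], 0],
  [[0, 0, -6], 0],
  [[0, 0, -10], 0],
  [[0, 0, -14], 0],
  [[0, 0, -16], 0],
  [[0, 0, -16], 0],
])

```text
clock: 8.0
ee_pos: [0.4899, 0.2865, 0.2623]
tcp_rot: [[-0.88, 0.475, 0.002], [0.475, 0.88, 0.003], [-0.0, 0.003, -1.0]]
wrist_force: [0.2, -0.1, 0.1]
opening: 0.0855
```

Run:
```python
from h import *
import pickle
a=grab('wrist','w4.png');pickle.dump(a,open('w4.pkl','wb'));b=grab('side');pickle.dump(b,open('s4.pkl','wb'))
s=manip.read_state();print(s['ee_pos'],s['tcp_rot'],s['qpos'].round(1))
cv2.imwrite('pics/c4.png',np.hstack([cv2.resize(b['pixels'][130:370,210:450],(400,400)),cv2.resize(a['pixels'],(400,250)) if 0 else cv2.copyMakeBorder(cv2.resize(a['pixels'],(400,250)),0,150,0,0,0)])[:,:,::-1])
```

```text
[0.48790062 0.28544626 0.25813276] [[-0.8803677   0.4742707  -0.00447439]
 [ 0.47428129  0.88037182 -0.00164595]
 [ 0.00315851 -0.00357116 -0.99998864]] [-45.4  16.1  13.5 102.7  -4.3  62.   31.2]
```

View pics/c4.png

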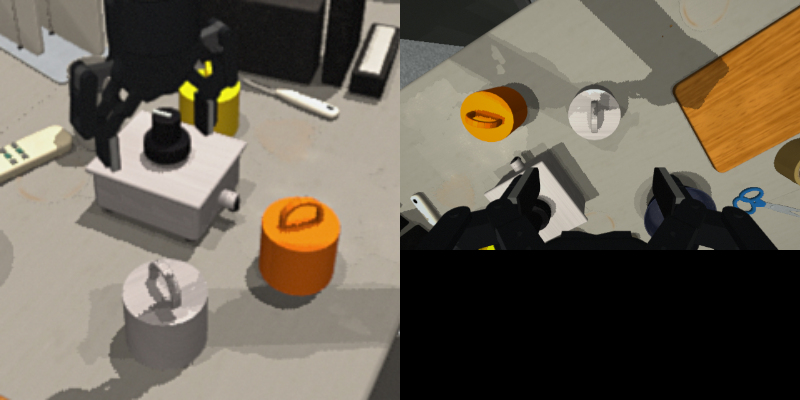

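The cover stands upright and free at (165,310) in the left panel. The cap is at (167,140). Now I go above the cap.

Call:
drive_tool([
  [[-4, -2.4, 0], 0],
  [[-8, -4.9, 0], 0],
  [[-12, -7.3, 0], 0],
  [[-16, -9.8, 0], 0],
  [[-18.5, -11.3, 0], 0],
  [[-18.5, -11.3, 0], 0],
  [[-18.5, -11.3, 0], 0],
])

```text
clock: 8.8
ee_pos: [0.5964, 0.0978, 0.2562]
tcp_rot: [[-0.88, 0.476, -0.008], [0.476, 0.88, -0.002], [0.006, -0.006, -1.0]]
wrist_force: [0.2, 1.2, 0.0]
opening: 0.0854
```

Run:
```python
from h import *
import pickle
a=grab('wrist');pickle.dump(a,open('w5.pkl','wb'))
s=manip.read_state();print(s['ee_pos'],s['qpos'].round(1))
c=proj(a,[.597,.098,.12])[0];print(c)
x,y=int(c[0])-80,int(c[1])-80
y=max(y,0);im=a['pixels'][y:y+160,x:x+160];print(x,y)
cv2.imwrite('pics/c5.png',cv2.resize(im,(480,480*im.shape[0]//160))[:,:,::-1])
m=(a['pixels'].max(2)<60).astype(np.uint8)
n,l,st,ce=cv2.connectedComponentsWithStats(m)
for i in range(1,n):
    if st[i,4]>300:print(st[i],ce[i])
```

```text
[0.59613553 0.09924196 0.25647418] [-27.7  20.2  18.7  97.8  -7.1  63.6  54.9]
[316.55039877 199.55825096]
236 119
[390   0  64  48 944] [414.04661017  29.19279661]
[587   0  53 138 589] [609.2614601   56.47198642]
[  506   156   134   127 10074] [580.56124677 220.48163589]
[ 285  163   63   66 2922] [315.83025325 193.96714579]
[    0   190   605   210 46372] [229.7443716  342.01205469]
```

View pics/c5.png

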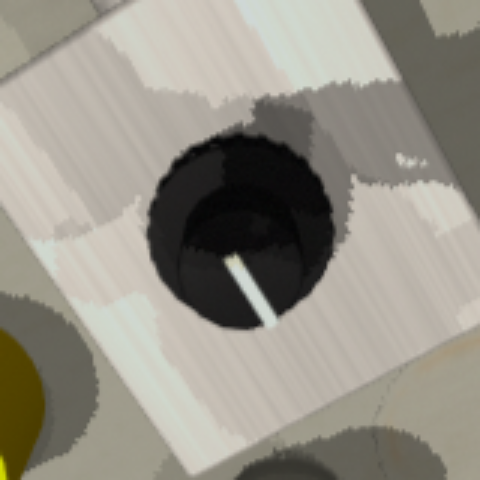

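The close view shows the cap's skirt centred near crop (241,224), its knob top near (242,268), and the white line from (232,257) to (272,322).

Run:
```python
from h import *
import pickle
a=pickle.load(open('w5.pkl','rb'));f=lambda x,y:(236+x/3,119+y/3)
k=plane(a,*f(242,268),.136);q=plane(a,*f(241,223),.102)
l=plane(a,*f(272,322),.136)-plane(a,*f(232,257),.136)
print(k,q,np.degrees(np.arctan2(l[1],l[0])))
s=manip.read_state();
for c in(k,q):print(s['tcp_rot'].T@(np.array([c[0],c[1],.116])-s['ee_pos'])*100)
```

```text
[0.59944536 0.09673537 0.136     ] [0.59642479 0.09814701 0.102     ] 1.9452343043294322
[-4.93226441e-01  4.12450805e-03  1.40448941e+01]
[-0.16033887 -0.01451947 14.0469522 ]
```

Call:
drive_tool([
  [[-0.25, 0, 4], 0],
  [[-0.25, 0, 8], 0],
  [[-0.25, 0, 11], 0],
  [[-0.25, 0, 13], 0],
  [[-0.25, 0, 14], 0],
  [[-0.25, 0, 14], 0],
  [[-0.25, 0, 14], 0],
])

```text
clock: 9.55
ee_pos: [0.5977, 0.0988, 0.1172]
tcp_rot: [[-0.881, 0.472, -0.006], [0.472, 0.881, -0.001], [0.005, -0.004, -1.0]]
wrist_force: [0.4, 0.3, 1.1]
opening: 0.0856
```

Call:
drive_tool([
  [[0, 0, 0], 0],
  [[0, 0, 0], 0],
  [[0, 0, 0], 0],
  [[0, 0, 0], 0],
  [[0, 0, 0], 0],
  [[0, 0, 0], 0],
], gripper=1)

```text
clock: 10.15
ee_pos: [0.5983, 0.0989, 0.1182]
tcp_rot: [[-0.881, 0.472, -0.005], [0.472, 0.881, -0.0], [0.004, -0.003, -1.0]]
wrist_force: [-0.5, -0.4, 5.8]
opening: 0.034
```

Call:
drive_tool([
  [[0, 0, 0], 2],
  [[0, 0, 0], 4],
  [[0, 0, 0], 6],
  [[0, 0, 0], 8],
  [[0, 0, 0], 10],
  [[0, 0, 0], 12],
  [[0, 0, 0], 12],
])

```text
clock: 10.85
ee_pos: [0.5984, 0.0991, 0.1182]
tcp_rot: [[-0.763, 0.646, -0.005], [0.646, 0.763, -0.0], [0.003, -0.003, -1.0]]
wrist_force: [-0.7, 1.2, 2.7]
opening: 0.0345
```

Run:
```python
from h import *
s=manip.read_state();R=s['tcp_rot'];print(s['moment'].round(2),s['wrist_force'].round(1),s['qpos'].round(1),np.degrees(np.arctan2(R[1,1],R[0,1])))
```

```text
[0.27 0.11 0.  ] [-0.7  1.2  2.7] [-27.9  29.2  19.6 105.2 -12.8  48.   47.9] 49.7582264529863
```

Twelve degrees with no torque, so this way is free. I continue to about 60.

Call:
drive_tool([
  [[0, 0, 0], 5],
  [[0, 0, 0], 10],
  [[0, 0, 0], 15],
  [[0, 0, 0], 20],
  [[0, 0, 0], 25],
  [[0, 0, 0], 30],
  [[0, 0, 0], 35],
  [[0, 0, 0], 40],
  [[0, 0, 0], 45],
  [[0, 0, 0], 49],
])

```text
clock: 11.85
ee_pos: [0.5988, 0.0996, 0.1182]
tcp_rot: [[-0.01, 1.0, -0.004], [1.0, 0.01, 0.0], [0.0, -0.004, -1.0]]
wrist_force: [0.3, 2.2, 1.9]
opening: 0.0346
```

Call:
drive_tool([
  [[0, 0, 0], 0],
  [[0, 0, 0], 0],
  [[0, 0, 0], 0],
])

```text
clock: 12.15
ee_pos: [0.5989, 0.0996, 0.1182]
tcp_rot: [[-0.011, 1.0, -0.003], [1.0, 0.011, 0.0], [0.0, -0.003, -1.0]]
wrist_force: [0.6, 0.4, 3.2]
opening: 0.0345
```

Run:
```python
from h import *
s=manip.read_state();R=s['tcp_rot'];print(s['moment'].round(2),s['wrist_force'].round(1),s['qpos'].round(1),np.degrees(np.arctan2(R[1,1],R[0,1])))
b=grab('side');cv2.imwrite('pics/c6.png',cv2.resize(b['pixels'][150:290,240:380],(480,480))[:,:,::-1])
```

```text
[ 0.22 -0.05  0.01] [0.6 0.4 3.2] [-36.8  31.3  32.3 105.7 -21.5  49.4   6.7] 0.6415227525736937
```

View pics/c6.png

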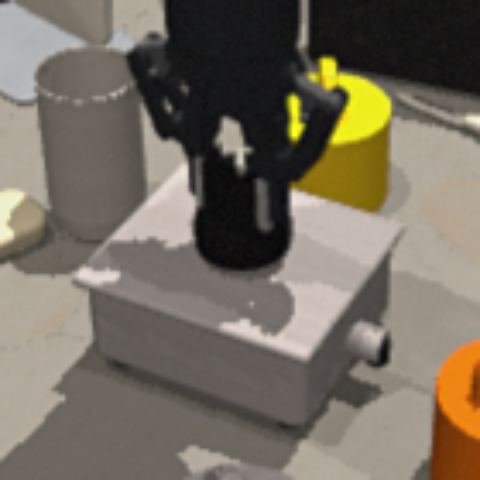

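The gripper has turned 61° with zero torque and the cap is still seated at (243,230). I test-lift gently.

Call:
drive_tool([
  [[0, 0, -0.2], 0],
  [[0, 0, -0.4], 0],
  [[0, 0, -0.6], 0],
  [[0, 0, -0.8], 0],
  [[0, 0, -0.8], 0],
])

```text
clock: 12.7
ee_pos: [0.5988, 0.0994, 0.1265]
tcp_rot: [[-0.011, 1.0, -0.004], [1.0, 0.011, 0.0], [0.0, -0.004, -1.0]]
wrist_force: [1.1, -0.1, -1.1]
opening: 0.0346
```

Only about 1 N of pull, the cap's weight, so it's free. I lift it to about 10 cm.

Call:
drive_tool([
  [[0, 0, -1], 0],
  [[0, 0, -2.5], 0],
  [[0, 0, -4.5], 0],
  [[0, 0, -6.5], 0],
  [[0, 0, -8.5], 0],
  [[0, 0, -10], 0],
  [[0, 0, -11], 0],
  [[0, 0, -11], 0],
  [[0, 0, -11], 0],
])

```text
clock: 13.6
ee_pos: [0.5987, 0.0995, 0.2361]
tcp_rot: [[-0.011, 1.0, -0.005], [1.0, 0.011, 0.0], [0.0, -0.005, -1.0]]
wrist_force: [0.0, -0.6, -1.0]
opening: 0.0345
```

Run:
```python
from h import *
b=grab('side');cv2.imwrite('pics/c7.png',cv2.resize(b['pixels'][90:370,180:460],(560,560))[:,:,::-1])
s=manip.read_state();print(s['ee_pos'],s['opening'],s['wrist_force'],s['qvel'].round(2),s['clock'])
```

```text
[0.59853409 0.09945948 0.23561421] 0.034387294979519464 [-0.37029118 -0.26078275 -1.37603315] [ 0.03  0.47 -0.07  0.33 -0.05 -0.17 -0.1 ] 13.65
```

View pics/c7.png

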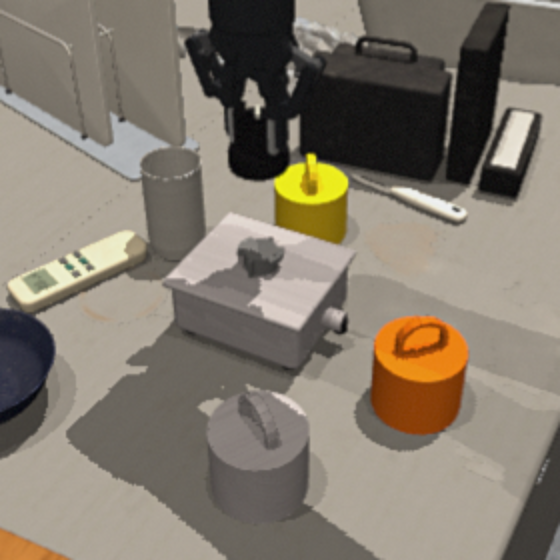

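The cap is held upright at (260,140), the neck at (262,255) is bare, the cover stands at (260,455), and the bystanders haven't moved. I let the arm settle and hand in.

Call:
drive_tool([
  [[0, 0, 0], 0],
  [[0, 0, 0], 0],
  [[0, 0, 0], 0],
])

```text
clock: 13.95
ee_pos: [0.5983, 0.0994, 0.235]
tcp_rot: [[-0.011, 1.0, -0.006], [1.0, 0.011, -0.001], [-0.001, -0.006, -1.0]]
wrist_force: [0.7, -0.5, -1.3]
opening: 0.0343
```

```bash
python3 -c "
from rig import manip
s=manip.read_state();print(s['ee_pos'],s['opening'],s['qvel'].round(2));print(manip.close_job())"
```

```text
[0.59830429 0.09939145 0.23504543] 0.03434857481336657 [-0.01 -0.11  0.05 -0.24  0.   -0.   -0.02]
the job is handed in; nothing more can be done
None
```

The job is handed in at about 14 s, and every check I made passed; the interface gives no verdict.

- **Cover:** I lifted it by its ring and set it down while still held (about 7 N contact). It is now free, at about (0.49, 0.285), some 21 cm from the dispenser. The last side picture shows it upright.
- **Cap:** The first direction I tried, clockwise seen from above, turned freely, so the other way was not needed. The gripper turned 61° with no torque, which I took as the cap's own turn because I could not see the white line under the gripper. The test lift showed only about 1 N of pull. The cap is held upright about 12 cm above its seat, so a little more than the 10 cm asked, and the arm is nearly still.
- **Bystanders:** The canister and peeler, and the part of the bowl in view, looked unmoved in the last side picture. I did not measure them.

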